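# Show a specimen slide in the desktop viewer, held by its frosted end

### The job

Two clear acrylic specimen slides lie on the cutting mat; seen with the frosted end towards you, the one lying label up has its small corner notch on the right, the one lying face down has it on the left. Take the label-up slide by the edges of its frosted end, keeping your fingers off the clear part, and with the label still up push its clear end into the mouth of the slide viewer, gently, past the first touch of the sprung lamp bar until it is fully home against the stop. The lamp only burns while the slide is held in, so finish still holding it there by the frosted end; leave the other slide and everything else on the desk where they lie.

Things in the scene. Friction and masses are not known exactly. Their poses are not given: they have to be found in the camera images.
- slide_center (a point): middle (half-way up) of the slide to be shown: clear acrylic bar 110 x 40 x 8 mm, 40 g, fern sprig inside, flat on the mat label up at any yaw. x: along it from frosted end to clear end; y: across; z: out of the label face (up). The 38 mm at -x are frosted white with a paper label on top. A 10 x 10 mm corner notch is at -x, -y (on the right when the frosted end is towards you)
- slide_frosted (a point): middle of that slide's frosted end, half-way up, 36 mm from the middle of the bar towards -x; same axes. The frosted part reaches 19 mm either way along x; its long edges are 40 mm apart, but for the notch in the last 10 mm at -x, -y
- slide_clear_end (a point): the middle of the same slide's clear end face (55 mm from the middle of the bar towards +x), half-way up; same axes
- slide_down_center (a point): middle, half-way up, of the other slide, same size and make but lying face down, label underneath: x from its frosted end to its clear end, z up; notch at -x, +y (on the left when the frosted end is towards you). It stays where it is
- viewer_mouth (a point): middle of the viewer's mouth, in the plane of its front, 29 mm above its underside. x points level into the throat, z up. Throat 46 mm wide and 14 mm high, centred on this point's height; over the first 14 mm the floor dips by 7 mm towards you and the sides flare to 66 mm as a funnel; the roof begins about 5 mm in. Bare mat in front of it
- viewer: the desktop slide viewer, a grey box fixed on the desk; origin at its underside below the mouth, x pointing into it. Low front 130 mm wide, 46 mm high, reaching 70 mm back from the mouth; behind it a taller part with a screen, 125 mm high, to 190 mm back
- bar (a joint): sprung lamp bar inside the throat, pushed in by the slide's end: 0 m out, 0.010 m against the hard stop. Resists with 3 N at first touch, rising to 8 N at 10 mm, and pushes the slide back out when let go. First touch is 38 to 48 mm behind the mouth, fully home 48 to 58 mm: the stop is set differently each time, is hidden, and has to be felt
- loupe: a black loupe, 42 mm in diameter, 38 mm high, standing on the mat; origin at its underside; bystander
- blower: a rubber dust blower, 58 mm in diameter, 92 mm high with its nozzle up; origin at its underside; bystander
- brush: a slim lens brush 130 x 13 x 12 mm lying on the mat along its x; origin at its underside, about its middle; bystander
- mount: a 50 x 50 x 4 mm square mounted film slide lying flat; origin at its underside; bystander
- slide_box: a cardboard box 110 x 60 mm, about 55 mm high, full of mounted film slides; origin at its underside; bystander
- mouse: a computer mouse, 105 x 60 x 32 mm, on its pad; origin at its underside; bystander
- usb_stick: a memory stick, about 53 x 18 x 9 mm; origin at its underside; bystander
Mind the look-alikes: they are no part of the job. Leave any pink look-alike of the part that bears slide_center alone.

How it is judged:
By the outcome, as a careful person would: the job done as asked, in the order asked, and still so for the second after the job is handed in, while the arm keeps its last pose, push and grip.
It also fails if it takes over 45 s, if anything falls off the work surface, if the arm or the gripper's body presses on something with over 40 N, if the wrist force passes 120 N, or if a joint passes its speed limit or range.

### The arm

A 6-joint arm with a two-finger parallel gripper is mounted at the origin on the work surface. World frame = base frame: x ahead of the robot, y to its left, z up, the work surface at z = 0. Lengths are in m, angles in rad, forces in N, time in s.
With the tool pointing down it reaches from about 0.4 to 0.825 m from the base axis. Payload 7 kg.
Tool frame: the origin (TCP) lies between the finger pads; the fingertips stand 8 mm ahead of it and the grasp point (between the pads) lies 11 mm behind it (manip.tips_ahead is the z of the fingertips in the tool frame, in m); z points along the fingers, y is the line along which they close (so a half turn about z gives the same grasp; the last joint's range is limited). The gripper opens to 88 mm and grips with 3 to 60 N. Pads are 19 mm wide; open, the fingers measure 130 mm over their backs; the gripper's body (78 mm by 193 mm) begins 47 mm behind the grasp point.
Start: joints at [1.513, 0.359, 0.012, 0, -1.224, -0.288], TCP at [0.229, 0.635, 0.235] pointing down, gripper open.
Joint ranges: [-3.07, 3.07], [-1.43, 2.12], [-1.02, 1.25], [-3.03, 1.67], [-3.05, -0], [-3.03, 3.03]. Speed limits (rad/s): [2.39, 2.39, 3.01, 3.14, 3.14, 3.14].

### API

Orientations are given as a 3x3 rotation matrix whose columns are the frame's x, y, z axes.
In Python, from rig import manip gives the robot as it stands.
- The arm moves only by the shell command python3 -m creep 'ROWS' [FORCE]. ROWS is text: rows parted by semicolons, each of 7 numbers parted by spaces: the shift along the world's x, y, z in m, then the turn, a rotation vector about the world's x, y, z in rad, then the opening, from 0 (shut) to 1 (fully open). In form: dx dy dz ax ay az fingers; .... A call has 1 to 12 rows; each row shifts and turns the commanded pose from where the row before left it; what a row does not reach is not made up. A row lasts 1/8 s, in which the tool goes at most 62.5 mm and 10.7 degrees, less where a joint would pass 70% of its speed; a pose out of reach is approached as far as the arm can. A call is refused whole if a number of a shift passes 0.0625 or a number of a turn 0.188, either way. A call with a gripper value outside its range is refused whole. The fingers move at their own pace and stop on an object; FORCE is the grip in N (left out, the last holds). Time passes only in rows, so rows that do not move let the fingers close. It gives the time, the measured TCP pose, the force, the opening and the grip force at its end, in the units of the state.
- manip.sense(): the state, without advancing time (a new reading comes with each control period).
- manip.snapshot(name): name is "side" or "top"; returns a dict with "img" (400x640x3 uint8, blue, green, red), "z_map" (400x640 float32, m along the optical axis (not along the pixel's ray), 0 where there is no reading), "camera_matrix" (3x3 intrinsics, pixels), "world_to_cam" (4x4, takes a point from world to camera coordinates). Camera axes: x right, y up, looking along -z (the intrinsics and any distortion apply to the point x, -y, -z); pixel columns grow to the right and rows downward; lengths in m; the calibration is good to about 2 mm. A picture is of the moment at which its call begins.
- manip.sign_off(): hands the job in; it is judged then, once.
The state is a dict: "time": time; "joints": joint angles; "joint_velocities": joint speeds; "tau": joint torques, N m; "ee_pos": TCP position; "ee_rot": TCP orientation; "contact_force": force on the tool from outside, world axes, zero at the start; "ft_torque": the same for the moment, N m; "opening": finger opening in m; "grasp_force": force on a finger pad.
Only numpy, scipy, OpenCV 4.12 (cv2) and the standard library are available. Lean on these libraries where they do the work, as an engineer would, in place of code of your own. Each camera call takes 0.05 s, during which the arm holds its last target. There are 200 camera calls.

## Working session

There is one attempt and no reset: what is moved stays moved. The work goes in short steps, Python scripts to look and compute and a shell command to move; the robot and the scene stay as the last step left them, time stands still between calls to the robot, and variables do not carry over. Pictures are saved under pics/ and viewed, at most 10 in all, crops included, and the job is handed in when it is done.

```bash
ls; mkdir -p pics
cat > h.py <<'E'
import numpy as np, cv2
from rig import manip
def snap(n):
    d=manip.snapshot(n); return d
def ray(d,u,v):
    K=np.array(d["camera_matrix"]);T=np.array(d["world_to_cam"])
    c=np.linalg.solve(K,[u,v,1.0]); c=np.array([c[0],-c[1],-c[2]])
    R=T[:3,:3]; return -R.T@T[:3,3], R.T@c
def onz(d,u,v,z):
    o,r=ray(d,u,v); return o+r*(z-o[2])/r[2]
def proj(d,p):
    K=np.array(d["camera_matrix"]);T=np.array(d["world_to_cam"])
    c=T[:3,:3]@np.array(p)+T[:3,3]; q=K@[c[0],-c[1],-c[2]]; return q[:2]/q[2]
def zpt(d,u,v):
    o,r=ray(d,u,v); return o+r*float(d["z_map"][int(v),int(u)])
E
python3 - <<'E'
from h import *
for n in("top","side"):
    d=snap(n); cv2.imwrite(f"pics/{n}0.png",d["img"]); print(n,np.round(d["camera_matrix"],1).tolist(),np.round(ray(d,320,200),3).tolist(), d.keys())
s=manip.sense();print(s["ee_pos"],np.round(s["ee_rot"],3).tolist(),s["opening"],s["time"],manip.tips_ahead)
E
```

```text
pics
top [[405.9, 0.0, 320.8], [0.0, 405.9, 193.4], [0.0, 0.0, 1.0]] [[0.395, -0.047, 1.228], [0.052, 0.001, -0.999]] dict_keys(['img', 'z_map', 'camera_matrix', 'world_to_cam'])
side [[445.2, 0.0, 322.2], [0.0, 445.2, 195.1], [0.0, 0.0, 1.0]] [[0.396, -1.042, 0.794], [0.058, 0.797, -0.602]] dict_keys(['img', 'z_map', 'camera_matrix', 'world_to_cam'])
[0.22866555 0.63463065 0.23370948] [[0.941, -0.339, -0.0], [-0.339, -0.941, -0.001], [0.0, 0.002, -1.0]] 0.0873942118241369 0.1 0.008
```

View pics/top0.png

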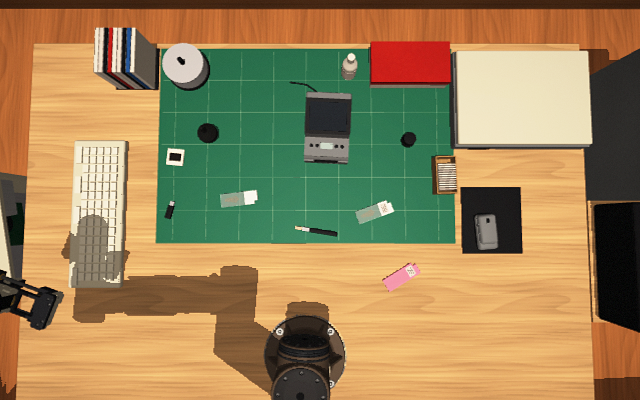

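View pics/side0.png

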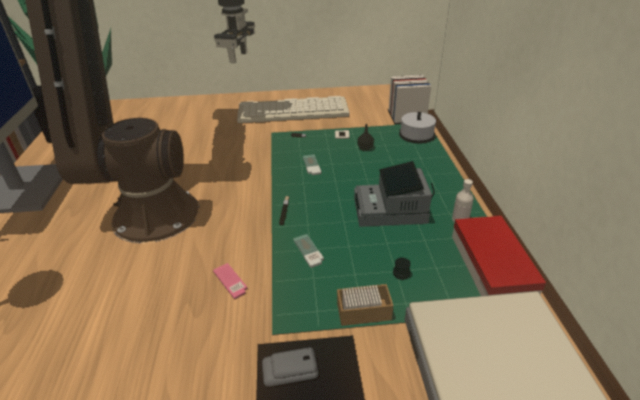

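Top view: the candidates are slide A at about (239,199) with a plain white end, slide B at about (375,212) with print on its end, and a pink look-alike at (401,277), which is ruled out. The viewer front is at about (327,161), facing the robot. I'll enlarge A and B to see the notches.

Run:
```python
from h import *
d=snap("top"); im=d["img"]
a=cv2.resize(im[180:220,210:270],None,fx=6.6,fy=6.6,interpolation=cv2.INTER_CUBIC)
b=cv2.resize(im[192:232,345:405],None,fx=6.6,fy=6.6,interpolation=cv2.INTER_CUBIC)
c=cv2.resize(im[125:175,290:365],None,fx=5.2,fy=5.2,interpolation=cv2.INTER_CUBIC)
o=np.zeros((530,800,3),np.uint8);o[:264,:396]=a;o[:264,400:796]=b;o[266:526,:390]=c
cv2.imwrite("pics/crop1.png",o)
# table/mat height near
for p in [(280,220),(340,185),(327,150),(328,115)]: print(p,zpt(d,*p).round(4))
hsv=cv2.cvtColor(im,cv2.COLOR_BGR2HSV)
for nm,(x0,y0,x1,y1) in dict(A=(215,185,262,212),B=(350,196,400,228)).items():
    sub=hsv[y0:y1,x0:x1]; 
    white=((sub[...,1]<70)&(sub[...,2]>150)).astype(np.uint8)
    notmat=((sub[...,1]<140)).astype(np.uint8)
    for k,m in(("white",white),("all",notmat)):
        c=max(cv2.findContours(m,cv2.RETR_EXTERNAL,cv2.CHAIN_APPROX_NONE)[0],key=cv2.contourArea)
        r=cv2.minAreaRect(c); bp=cv2.boxPoints(r)+[x0,y0]
        w=np.array([onz(d,u,v,0.008)[:2] for u,v in bp]);print(nm,k,w.mean(0).round(4),np.linalg.norm(w[1]-w[0]).round(4),np.linalg.norm(w[2]-w[1]).round(4),np.degrees(np.arctan2(*(w[1]-w[0])[::-1])).round(1))
```

```text
(280, 220) [0.3988 0.075  0.0018]
(340, 185) [ 0.5041 -0.1057  0.011 ]
(327, 150) [ 0.6033 -0.066   0.0512]
(328, 115) [ 0.69   -0.0677  0.1169]
A white [0.4641 0.199 ] 0.1113 0.042 -83.6
A all [0.465  0.1998] 0.0784 0.1387 -1.3
B white [ 0.4265 -0.2091] 0.1133 0.041 -70.8
B all [ 0.4226 -0.1986] 0.1513 0.0822 -58.3
```

View pics/crop1.png

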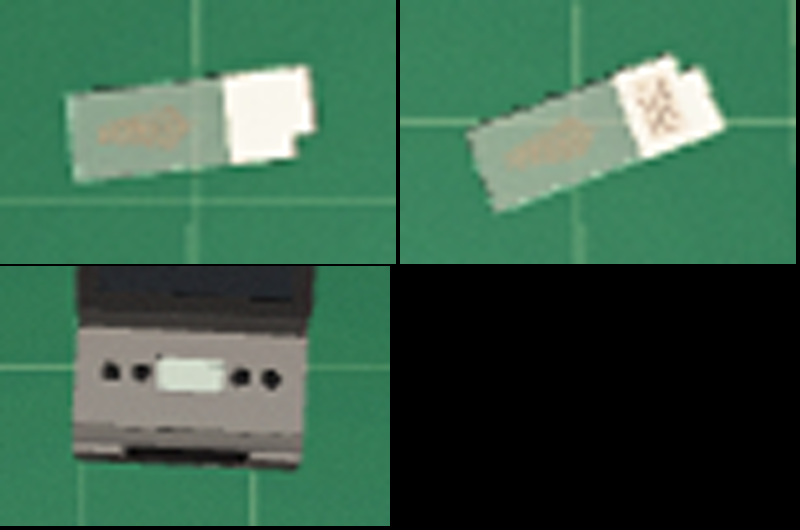

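B (375,212) has its notch on the right when seen from the frosted end, and it shows a printed label, so it is the target. A (239,199) has its notch on the left and lies face down, so it stays. Next I'll measure B and the viewer.

```bash
cat >> h.py <<'E'
def cloud(d):
    K=np.array(d["camera_matrix"]);T=np.array(d["world_to_cam"]);v,u=np.mgrid[:400,:640];z=d["z_map"]
    c=np.stack([(u-K[0,2])/K[0,0]*z,-(v-K[1,2])/K[1,1]*z,-z],-1)
    return (c-T[:3,3])@T[:3,:3]
E
python3 - <<'E'
from h import *
for n in("top","side"):
    d=snap(n);P=cloud(d);im=d["img"];hsv=cv2.cvtColor(im,cv2.COLOR_BGR2HSV)
    x,y,z=P[...,0],P[...,1],P[...,2]
    mat=(abs(x-.47)<.03)&(abs(y+.02)<.08); print(n,"mat z",np.median(z[mat]).round(4))
    # slide
    roi=(abs(x-.427)<.085)&(abs(y+.209)<.085)&(z<.03)&(d["z_map"]>0)
    m=(roi&(hsv[...,1]<115)).astype(np.uint8)
    c=max(cv2.findContours(m,cv2.RETR_EXTERNAL,cv2.CHAIN_APPROX_NONE)[0],key=cv2.contourArea)
    w=np.array([onz(d,u,v,0.009)[:2] for u,v in c[:,0]]).astype(np.float32)
    print("slide",cv2.minAreaRect(w),"z",np.median(z[m>0]).round(4))
    wh=(roi&(hsv[...,1]<60)&(hsv[...,2]>170)).astype(np.uint8)
    q=np.argwhere(wh>0); w=np.array([onz(d,b,a,0.009)[:2] for a,b in q]); print("white c",w.mean(0),len(w))
    # viewer
    reg=(x>.53)&(x<.8)&(abs(y+.066)<.1)&(z>.035)
    top=reg&(abs(z-.049)<.006)&(x<.65)
    w=P[top][:,:2].astype(np.float32);r=cv2.minAreaRect(w);print("front top",r,np.median(z[top]).round(4))
    print(cv2.boxPoints(r).round(4).tolist())
    for a in np.arange(-.13,.0,.02):
        s=(x>.5)&(x<.75)&(abs(y-a)<.004)&(z>.008); 
        if s.any(): print("y",a.round(2),"xmin",np.sort(x[s])[:3].round(4), "z",z[s][np.argsort(x[s])[:3]].round(3))
    hi=reg&(z>.09); r=cv2.minAreaRect(P[hi][:,:2].astype(np.float32));print("tall",r)
E
```

```text
top mat z 0.0037
slide ((0.4415185749530792, -0.20515191555023193), (0.0772206038236618, 0.15709811449050903), 17.9943790435791) z 0.0115
white c [ 0.42626338 -0.21270312] 348
front top ((0.6071835160255432, -0.06257850676774979), (0.13009093701839447, 0.07103618234395981), 86.97016906738281) 0.0499
[[0.5683000087738037, -0.1256999969482422], [0.63919997215271, -0.12939999997615814], [0.6460999846458435, 0.0005000000237487257], [0.5752000212669373, 0.00430000014603138]]
y -0.13 xmin [0.5407 0.5407 0.562 ] z [0.009 0.008 0.008]
y -0.11 xmin [0.5346 0.5682 0.5689] z [0.009 0.008 0.024]
y -0.09 xmin [0.5073 0.5468 0.5586] z [0.008 0.009 0.011]
y -0.07 xmin [0.5468 0.5528 0.5559] z [0.008 0.009 0.008]
y -0.05 xmin [0.5134 0.5468 0.559 ] z [0.008 0.008 0.008]
y -0.03 xmin [0.5042 0.5194 0.5345] z [0.009 0.008 0.009]
y -0.01 xmin [0.5103 0.5133 0.5376] z [0.008 0.009 0.008]
tall ((0.7004643678665161, -0.06672000139951706), (0.12986889481544495, 0.1221776083111763), 87.45845794677734)
side mat z 0.001
slide ((0.4028095602989197, -0.21721886098384857), (0.1719738394021988, 0.1175745129585266
[... 189 characters left out ...]
 0.0471
[[0.5719000101089478, 0.0026000000070780516], [0.5724999904632568, -0.133200004696846], [0.6499000191688538, -0.13289999961853027], [0.649399995803833, 0.002899999963119626]]
y -0.13 xmin [0.5691 0.5694 0.5696] z [0.032 0.034 0.036]
y -0.11 xmin [0.5691 0.5695 0.5699] z [0.032 0.037 0.038]
y -0.09 xmin [0.5699 0.57   0.5751] z [0.026 0.023 0.043]
y -0.07 xmin [0.5707 0.5709 0.5711] z [0.013 0.016 0.009]
y -0.05 xmin [0.5712 0.5719 0.5736] z [0.011 0.011 0.02 ]
y -0.03 xmin [0.5738 0.5739 0.574 ] z [0.032 0.041 0.028]
y -0.01 xmin [0.5744 0.5774 0.5795] z [0.04  0.039 0.045]
tall ((0.6990511417388916, -0.06876023858785629), (0.1384713351726532, 0.12072088569402695), 87.33953857421875)
```

```bash
python3 -m creep '0.042 -0.05 0 0 0 -0.089 1;0.042 -0.05 0 0 0 -0.089 1;0.042 -0.05 0 0 0 -0.089 1;0.042 -0.05 0 0 0 -0.089 1;0.04 -0.05 0 0 0 -0.089 1;0 -0.062 0 0 0 -0.089 1;0 -0.062 0 0 0 -0.089 1;0 -0.062 0 0 0 -0.089 1;0 -0.062 0 0 0 -0.089 1;0 -0.062 0 0 0 -0.089 1;0 -0.062 0 0 0 0 1;0 -0.062 0 0 0 0 1' 35
python3 -m creep '0 -0.062 0 0 0 0 0.8;0 -0.062 0 0 0 0 0.8;0 -0.062 -0.03 0 0 0 0.8;0 0 -0.05 0 0 0 0.8;0 0 -0.04 0 0 0 0.8;0 0 0 0 0 0 0.8;0 0 0 0 0 0 0.8'
cat > st.py <<'E'
from h import *
s=manip.sense();R=np.array(s["ee_rot"])
print("t",round(s["time"],2),"p",np.round(s["ee_pos"],4),"yaw_y",np.degrees(np.arctan2(R[1,1],R[0,1])).round(2),"z",R[:,2].round(3),"F",np.round(s["contact_force"],2),"open",round(s["opening"],4),"grip",np.round(s["grasp_force"],2),"j",np.round(s["joints"],2))
E
python3 st.py
```

```text
time: 1.75
ee_pos: [0.4283, -0.041, 0.235]
ee_rot: [[0.329, -0.944, 0.001], [-0.944, -0.329, 0.0], [0.0, -0.001, -1.0]]
contact_force: [1.0, 0.3, -0.1]
opening: 0.0876
grasp_force: 0.0
time: 2.62
ee_pos: [0.4297, -0.2196, 0.1188]
ee_rot: [[0.33, -0.944, 0.001], [-0.944, -0.33, -0.001], [0.001, -0.001, -1.0]]
contact_force: [-1.0, -0.1, -0.3]
opening: 0.0699
grasp_force: 0.0
t 2.62 p [ 0.4297 -0.2196  0.1188] yaw_y -160.76 z [ 0.001 -0.001 -1.   ] F [-1.03 -0.1  -0.34] open 0.0699 grip 0.0 j [-0.06  0.15 -0.56  0.   -0.85  0.4 ]
```

```bash
python3 -m creep '0.0065 -0.018 -0.04 0 0 0 0.8;0 0 -0.04 0 0 0 0.8;0 0 -0.015 0 0 0 0.8;0 0 0 0 0 0 0.8;0 0 0 0 0 0 0.8'
python3 st.py
python3 - <<'E'
from h import *
d=snap("side");t=snap("top")
s=manip.sense();tip=np.array(s["ee_pos"])+.008*np.array(s["ee_rot"])[:,2]
print(proj(d,tip),proj(t,tip))
a=cv2.resize(d["img"][205:285,265:365],None,fx=5,fy=5,interpolation=cv2.INTER_CUBIC)
b=cv2.resize(t["img"][182:262,345:405],None,fx=5,fy=5,interpolation=cv2.INTER_CUBIC)
cv2.imwrite("pics/c2.png",np.hstack([a,b]))
E
```

```text
time: 3.25
ee_pos: [0.4368, -0.2375, 0.0241]
ee_rot: [[0.33, -0.944, 0.003], [-0.944, -0.33, -0.001], [0.002, -0.003, -1.0]]
contact_force: [0.7, 0.5, 1.1]
opening: 0.0702
grasp_force: 0.0
t 3.25 p [ 0.4368 -0.2375  0.0241] yaw_y -160.75 z [ 0.003 -0.001 -1.   ] F [0.74 0.54 1.11] open 0.0702 grip 0.0 j [-0.1   0.32 -0.63  0.   -0.62  0.44]
[314.05437248 255.03064906] [384.26077323 207.4345416 ]
```

View pics/c2.png

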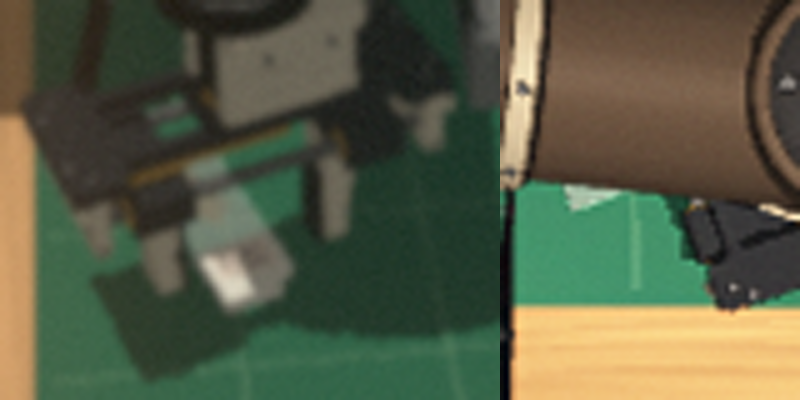

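Run:
```python
from h import *
d=snap("side");c=np.array([.4265,-.2091]);u=np.array([-.329,.944]);n=np.array([-u[1],u[0]])
for x,y in((-55,20),(-45,-20),(-17,20),(-17,-20),(55,20),(55,-20),(-31,0)):
    p=[*(c+u*x/1e3+n*y/1e3),.010];q=proj(d,p);print(x,y,q.round(1),((q-[265,205])*5).round())
q=proj(d,[.4368,-.2375,.010]);print(((q-[265,205])*5).round())
```

```text
-55 20 [310.7 265.7] [229. 304.]
-45 -20 [323.9 258.1] [294. 265.]
-17 20 [304.7 255.9] [198. 254.]
-17 -20 [319.2 251.1] [271. 230.]
55 20 [294.1 238.5] [145. 168.]
55 -20 [308.1 234.1] [215. 146.]
-31 0 [314.2 257. ] [246. 260.]
[246. 259.]
```

```bash
python3 -m creep '0.0003 -0.001 -0.006 0 0 0 0.8;0 0 -0.0055 0 0 0 0.8;0 0 0 0 0 0 0.8;0 0 0 0 0 0 0.8'; python3 st.py
```

```text
time: 3.9
ee_pos: [0.4356, -0.2386, 0.0113]
ee_rot: [[0.329, -0.944, 0.0], [-0.944, -0.329, -0.0], [0.0, -0.0, -1.0]]
contact_force: [-2.3, 2.4, 12.0]
opening: 0.0703
grasp_force: 5.6
t 3.9 p [ 0.4356 -0.2386  0.0113] yaw_y -160.78 z [ 0. -0. -1.] F [-2.33  2.41 12.  ] open 0.0703 grip 5.62 j [-0.1   0.34 -0.64  0.   -0.59  0.44]
```

```bash
python3 -m creep '0 0 0.001 0 0 0 0.8;0 0 0 0 0 0 0.8'; python3 -m creep '0 0 0 0 0 0 0.5;0 0 0 0 0 0 0.3;0 0 0 0 0 0 0.3;0 0 0 0 0 0 0.3;0 0 0 0 0 0 0.3;0 0 0 0 0 0 0.3' 35; python3 st.py
```

```text
time: 4.15
ee_pos: [0.4353, -0.2385, 0.0116]
ee_rot: [[0.329, -0.944, -0.0], [-0.944, -0.329, 0.0], [-0.0, 0.0, -1.0]]
contact_force: [-0.3, 0.1, 0.1]
opening: 0.0704
grasp_force: 0.0
time: 4.9
ee_pos: [0.4355, -0.2385, 0.0118]
ee_rot: [[0.329, -0.944, 0.0], [-0.944, -0.329, 0.0], [0.0, -0.0, -1.0]]
contact_force: [0.0, 0.6, -1.3]
opening: 0.0396
grasp_force: 35.0
t 4.9 p [ 0.4355 -0.2385  0.0118] yaw_y -160.81 z [ 0.  0. -1.] F [ 0.01  0.61 -1.31] open 0.0396 grip 35.0 j [-0.1   0.34 -0.64 -0.   -0.59  0.44]
```

```bash
python3 -m creep '0 0 0.02 0 0 0 0.3;0 0 0.04 0 0 0 0.3;0 0 0.03 0 0 0 0.3;0.002 0.016 0 0 0 -0.178 0.3;0.002 0.016 0 0 0 -0.178 0.3;0.002 0.016 0 0 0 -0.178 0.3;0.002 0.016 0 0 0 -0.178 0.3;0.002 0.016 0 0 0 -0.178 0.3;0.002 0.016 0 0 0 -0.178 0.3;0.002 0.016 0 0 0 -0.178 0.3;0.002 0.016 0 0 0 -0.178 0.3;0.002 0.016 0 0 0 -0.178 0.3'
python3 -m creep '0.003 0.02 0 0 0 -0.178 0.3;0.003 0.018 -0.01 0 0 -0.178 0.3;0 0 -0.02 0 0 0 0.3;0 0 0 0 0 0 0.3;0 0 0 0 0 0 0.3;0 0 0 0 0 0 0.3'; python3 st.py
python3 - <<'E'
from h import *
d=snap("side");t=snap("top")
a=cv2.resize(d["img"][150:250,290:390],None,fx=4,fy=4,interpolation=cv2.INTER_CUBIC)
b=cv2.resize(t["img"][130:230,290:390],None,fx=4,fy=4,interpolation=cv2.INTER_CUBIC)
cv2.imwrite("pics/c3.png",np.hstack([a,b]))
E
```

```text
time: 6.4
ee_pos: [0.4533, -0.0939, 0.1018]
ee_rot: [[-0.956, -0.293, -0.0], [-0.293, 0.956, 0.0], [0.0, 0.0, -1.0]]
contact_force: [0.6, 0.8, -0.3]
opening: 0.0394
grasp_force: 35.0
time: 7.15
ee_pos: [0.4598, -0.0566, 0.0725]
ee_rot: [[-0.999, 0.052, 0.001], [0.052, 0.999, 0.0], [-0.001, 0.0, -1.0]]
contact_force: [-0.0, -0.4, -0.6]
opening: 0.0394
grasp_force: 35.0
t 7.15 p [ 0.4598 -0.0566  0.0725] yaw_y 87.0 z [ 0.001  0.    -1.   ] F [-0.01 -0.41 -0.64] open 0.0394 grip 35.0 j [ 0.3   0.19 -0.66  0.   -0.72 -1.93]
```

View pics/c3.png

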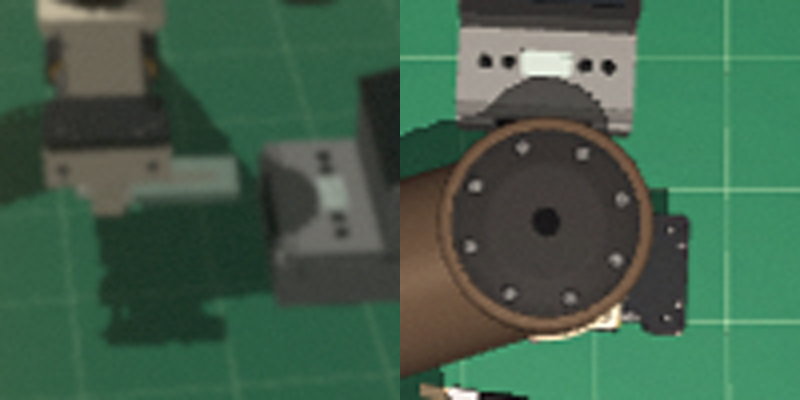

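```bash
python3 -m creep '0 0 -0.02 0 0 0 0.3;0 0 -0.016 0 0 0 0.3;0 0 0 0 0 0 0.3;0 0 0 0 0 0 0.3'; python3 st.py
python3 - <<'E'
from h import *
d=snap("side");P=cloud(d);x,y,z=P[...,0],P[...,1],P[...,2]
for lo,hi in((.505,.525),(.525,.55)):
    m=(x>lo)&(x<hi)&(abs(y+.06)<.03)&(z>.02)&(z<.06);print(m.sum(),np.median(z[m]) if m.any() else 0, np.percentile(y[m],[2,98]) if m.any() else 0)
m=(x>.59)&(x<.63)&(abs(y+.066)<.055)&(z>.03)&(z<.07);print("viewer top",np.median(z[m]))
m=(x>.585)&(x<.625)&(z>.044)&(z<.054)&(abs(y+.066)<.1);print("viewer y",np.percentile(y[m],[1,99]))
m=(abs(x-.5)<.03)&(abs(y+.16)<.02);print("mat",np.median(z[m]))
s=manip.sense();p=np.array(s["ee_pos"]);u=np.array([.9986,-.053,0]);n=np.array([.053,.9986,0])
for k in(-20,20): print(proj(d,p+.0865*u+n*k/1e3-[0,0,.0005]))
cv2.imwrite("pics/c4.png",cv2.resize(d["img"][165:240,310:410],None,fx=7,fy=7,interpolation=cv2.INTER_CUBIC))
E
```

```text
time: 7.75
ee_pos: [0.4599, -0.0564, 0.0364]
ee_rot: [[-0.999, 0.052, 0.001], [0.052, 0.999, 0.0], [-0.001, 0.0, -1.0]]
contact_force: [0.7, 0.9, -1.0]
opening: 0.0394
grasp_force: 35.0
t 7.75 p [ 0.4599 -0.0564  0.0364] yaw_y 87.02 z [ 0.001  0.    -1.   ] F [ 0.74  0.86 -1.01] open 0.0394 grip 35.0 j [ 0.3   0.25 -0.69  0.   -0.63 -1.93]
79 0.0331667099587654 [-0.08263052 -0.03998681]
91 0.033356322868607395 [-0.08435332 -0.04278857]
viewer top 0.047278539512875056
viewer y [-0.12917641 -0.00099989]
mat 0.002778386545937463
[348.59262723 207.1036704 ]
[347.33935649 198.4477962 ]
```

View pics/c4.png

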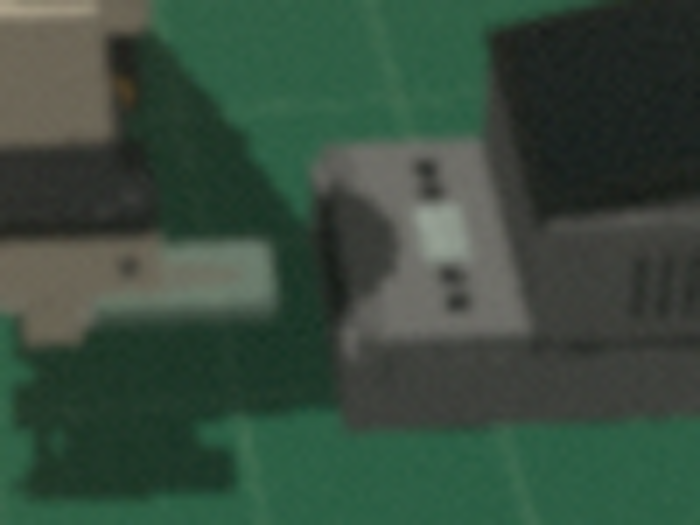

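```bash
python3 -m creep '0.008 0.0005 0.0005 0 0 0 0.3;0.008 -0.0004 0 0 0 0 0.3;0.006 -0.0003 0 0 0 0 0.3;0.005 -0.0003 0 0 0 0 0.3;0.005 -0.0003 0 0 0 0 0.3;0.004 -0.0002 0 0 0 0 0.3;0 0 0 0 0 0 0.3'; python3 st.py; python3 -m creep '0.004 -0.0002 0 0 0 0 0.3;0.004 -0.0002 0 0 0 0 0.3;0 0 0 0 0 0 0.3'; python3 st.py
```

```text
time: 8.68
ee_pos: [0.4957, -0.0575, 0.0363]
ee_rot: [[-0.999, 0.052, -0.0], [0.052, 0.999, -0.0], [0.0, -0.0, -1.0]]
contact_force: [0.9, -0.9, -0.9]
opening: 0.0397
grasp_force: 35.0
t 8.68 p [ 0.4957 -0.0575  0.0363] yaw_y 87.01 z [-0. -0. -1.] F [ 0.87 -0.94 -0.86] open 0.0397 grip 35.0 j [ 0.28  0.3  -0.61  0.   -0.66 -1.9 ]
time: 9.05
ee_pos: [0.5038, -0.0578, 0.0364]
ee_rot: [[-0.999, 0.052, 0.0], [0.052, 0.999, -0.0], [-0.0, 0.0, -1.0]]
contact_force: [-0.7, -0.7, -1.3]
opening: 0.0392
grasp_force: 35.0
t 9.05 p [ 0.5038 -0.0578  0.0364] yaw_y 87.01 z [ 0. -0. -1.] F [-0.71 -0.75 -1.34] open 0.0392 grip 35.0 j [ 0.27  0.31 -0.6   0.   -0.66 -1.9 ]
```

```bash
python3 -m creep '0.004 -0.0002 0 0 0 0 0.3;0.004 -0.0002 0 0 0 0 0.3;0.004 -0.0002 0 0 0 0 0.3;0 0 0 0 0 0 0.3'|grep -E 'pos|force'; for i in 1 2 3 4; do python3 -m creep '0.002 -0.0001 0 0 0 0 0.3;0 0 0 0 0 0 0.3'|grep -E 'pos|contact'; done
```

```text
ee_pos: [0.5158, -0.0584, 0.0363]
contact_force: [-1.3, 0.5, -0.8]
grasp_force: 35.0
ee_pos: [0.5175, -0.0586, 0.0363]
contact_force: [0.2, -0.1, -0.9]
ee_pos: [0.5196, -0.0587, 0.0364]
contact_force: [0.1, 0.1, -0.4]
ee_pos: [0.5216, -0.0588, 0.0363]
contact_force: [-0.2, -0.0, -0.4]
ee_pos: [0.5236, -0.0589, 0.0363]
contact_force: [0.1, -0.9, -0.4]
```

```bash
for i in 1 2 3 4 5 6; do python3 -m creep '0.0015 -0.0001 0 0 0 0 0.3;0 0 0 0 0 0 0.3'|grep -E 'pos|contact'; done
```

```text
ee_pos: [0.5251, -0.059, 0.0363]
contact_force: [-0.1, -0.1, -0.7]
ee_pos: [0.5259, -0.0592, 0.0361]
contact_force: [-0.6, 0.1, -0.7]
ee_pos: [0.5273, -0.0593, 0.0361]
contact_force: [-3.5, 1.9, -0.6]
ee_pos: [0.529, -0.0594, 0.0361]
contact_force: [-4.8, 1.1, -1.0]
ee_pos: [0.5304, -0.0595, 0.0361]
contact_force: [-5.9, 0.6, -0.2]
ee_pos: [0.5317, -0.0596, 0.0361]
contact_force: [-6.1, 1.5, -0.1]
```

```bash
for i in 1 2 3 4; do python3 -m creep '0.001 -0.00005 0 0 0 0 0.3;0 0 0 0 0 0 0.3'|grep -E 'pos|contact'; done
```

```text
ee_pos: [0.5325, -0.0596, 0.036]
contact_force: [-6.2, 1.5, -0.1]
ee_pos: [0.5333, -0.0597, 0.036]
contact_force: [-5.9, 1.4, -0.0]
ee_pos: [0.5342, -0.0597, 0.0359]
contact_force: [-7.1, 1.7, 0.1]
ee_pos: [0.535, -0.0598, 0.0358]
contact_force: [-7.7, 1.5, 0.7]
```

```bash
for i in 1 2 3; do python3 -m creep '0.001 -0.00005 0 0 0 0 0.3;0 0 0 0 0 0 0.3'|grep -E 'pos|contact'; done
```

```text
ee_pos: [0.5358, -0.0599, 0.0358]
contact_force: [-7.8, 1.8, 0.4]
ee_pos: [0.5361, -0.06, 0.0356]
contact_force: [-9.9, 2.0, 1.0]
ee_pos: [0.5362, -0.0601, 0.0353]
contact_force: [-11.1, 4.2, 1.1]
```

```bash
python3 -m creep '0.001 0.0002 0.0003 0 0 0 0.3;0 0 0 0 0 0 0.3;0 0 0 0 0 0 0.3;0 0 0 0 0 0 0.3;0 0 0 0 0 0 0.3'|grep -E 'pos|contact'; python3 st.py
python3 - <<'E'
from h import *
d=snap("side");t=snap("top")
a=cv2.resize(d["img"][150:250,300:410],None,fx=4,fy=4,interpolation=cv2.INTER_CUBIC)
b=cv2.resize(t["img"][85:185,285:375],None,fx=4,fy=4,interpolation=cv2.INTER_CUBIC)
cv2.imwrite("pics/c5.png",np.hstack([a,b]))
E
```

```text
ee_pos: [0.5363, -0.06, 0.0353]
contact_force: [-13.7, 3.4, 1.8]
t 14.43 p [ 0.5363 -0.06    0.0353] yaw_y 86.96 z [-0.007 -0.001 -1.   ] F [-13.74   3.42   1.83] open 0.0396 grip 35.02 j [ 0.25  0.36 -0.52 -0.   -0.7  -1.87]
```

View pics/c5.png

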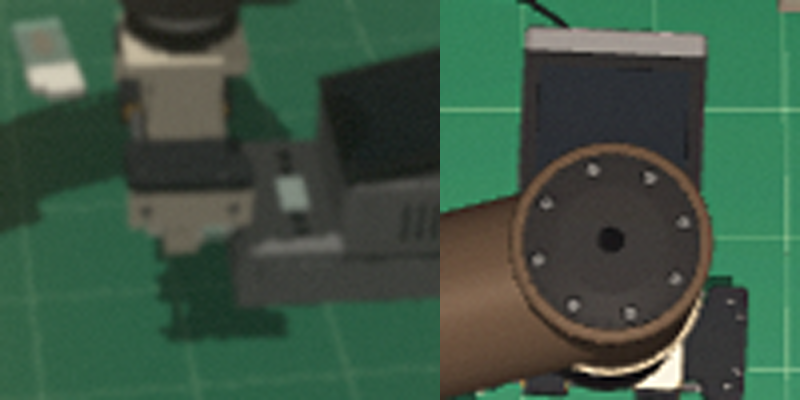

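The slide sits in the mouth, held by the frosted end. It moved 9.8 mm from first touch, the spring force reached about 8 N, and then the force rose sharply with no further travel, so it is against the stop. The other slide is still where it lay.

```bash
python3 -c "
from rig import manip
print(manip.sign_off())"
```

```text
the job is handed in; nothing more can be done
None
```

I handed the job in with the label-up slide gripped by its frosted end and held in the viewer, fully home against the stop by feel (about 14 N push); the camera pictures did not visibly show the lamp lit.

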